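# Dock the food box in the vacuum station and hold the dial on its third click

### The arm

A 7-joint arm with a two-finger parallel gripper is mounted at the origin on a cart in front of the work surface, level with it; the furniture and walls round the work are solid. World frame = base frame: x ahead of the robot, y to its left, z up, the work surface at z = 0. Lengths are in mm, angles in rad, forces in N, time in s.
With the tool pointing down it reaches from about 425 to 825 mm from the base axis. Payload 3.6 kg.
Tool frame: the origin (TCP) lies at the very end of the fingers, on their centre line; the grasp point (between the pads) lies 19 mm behind it; z points along the fingers, y is the line along which they close (so a half turn about z gives the same grasp; the last joint's range is limited). The gripper opens to 85 mm and grips with 20 to 120 N. Pads are 22 mm wide; open, the fingers measure 114 mm over their backs; the gripper's body (76 mm by 85 mm) begins 54 mm behind the grasp point. The pads swing forward as they close: fully open they stand 13 mm farther back than shut.
Start: joints at [-1.349, 0.615, -0.013, 1.423, 0.008, 1.103, -0.04], TCP at [160.025, 629.964, 231.297] pointing down, gripper open.
Joint ranges: [-3.12, 3.12], [-0.3, 2.06], [-1.34, 1.32], [0.26, 2.42], [-1.36, 4.5], [0.01, 1.98], [-2.84, 2.84]. Speed limits (rad/s): [2.79, 2.79, 3.14, 3.14, 3.14, 3.14, 3.14].

### API

Orientations are given as a unit quaternion [w, x, y, z].
In Python, from bench import r, read_camera, calibration gives the robot as it stands. Calls block until the motion is done:
- r.reach(position, orientation): joint-space move of the TCP to a pose.
- r.move_linear(position, velocity=150, attitude=None, max_force=None): straight line of the TCP; attitude=None keeps the orientation; velocity is the mean speed in mm/s. With max_force (N) it stops when the force on the tool has changed by that much, and returns True; else False.
- r.set_joints(angles): joint-space move.
- r.set_gripper(opening, squeeze=None): opening from 0.0 (shut) to 1.0 (fully open); squeeze is the grip in N (None keeps the last); returns when the fingers have stopped.
- r.pause(seconds).
- r.ik(position, orientation): joint angles nearest the present ones, or None.
- r.state(): the state.
- read_camera(name): name is "side" or "top"; returns (picture, depth): 480x640x3 uint8, red, green, blue; 480x640 float32, mm along the optical axis (not along the pixel's ray), 0 where there is no reading.
- calibration(name): a dict with "vfov" (degrees; the focal length in pixels is half the picture's height over the tangent of half this angle, whatever the lens; pixels are square), "cx", "cy" (the principal point, pixels), "rvec" (rotation vector, rad) and "tvec" (3), from world to camera coordinates, as OpenCV has them. Camera axes: x right, y down, z forward; pixel columns grow to the right and rows downward; lengths in mm; the calibration is good to about 2 mm. A picture is of the moment at which its call begins. calibration takes no time and is no camera call.
A pose or a line that the arm cannot do raises r.Unreachable and nothing moves.
- r.finish_job(): hands the job in; it is judged then, once.
The state is a dict: "time_s": time; "qpos": joint angles; "dq": joint speeds; "joint_efforts": joint torques, N m; "tool_pos": TCP position; "tcp_rot": TCP orientation; "wrist_force": force on the tool from outside, world axes, zero at the start; "moment": the same for the moment, N m; "gripper_width": opening from 0.0 (shut) to 1.0 (fully open); "grip_force": force on a finger pad.
Only numpy, scipy, OpenCV 4.12 (cv2) and the standard library are available. Lean on these libraries where they do the work, as an engineer would, in place of code of your own. Each camera call takes 0.05 s, during which the arm holds its last target. There are 200 camera calls.

### The job

Slide the food box over the worktop square and flush into the inner corner of the white vacuum station, tight against both the low fence behind it and the tall housing at its right. Then turn the spring-return dial on the housing clockwise past its first two clicks to the third (three dots) and finish while still holding it there, because it springs back when let go. Leave the spice jar, the mill and the tin undisturbed.

Things in the scene. Friction and masses are not known exactly. Their poses are not given: they have to be found in the camera images.
- station: White vacuum station, fixed, L-shaped seen from above (fence and housing). Origin: the inner corner where the box belongs, at worktop level. +x points away from the robot (turned up to 0.15 rad), +y to the robot's left. Seated, the box's centre lies at x = -50, y = 45 mm, square to the station. (Beware the tall fridge at its left: its front is at world x = 0.26 m, its side at y = 0.24 m)
- station_fence (a point): Foot of the low fence's face, half-way along it, at x = 0, y = 95 mm in the station's frame; axes as the station's. The fence is 15 mm thick, 40 mm high, 200 mm long, runs along the station's y and ends at its right in the housing; its face looks to -x (to the robot)
- station_port (a point): Centre of the round port on the housing's inner face, at x = -50, y = 0, z = 30 mm in the station's frame; axes as the station's. The housing is 55 mm high and fills x = -145 to 15, y = -85 to 0 mm in that frame; its inner face looks to +y. The dial stands on its top, its axis at x = -65, y = -42.5 mm
- box_center (a point): Centre (half-way up) of the loose food box: lidded, grey lid, pale sides, 100 mm along its own x, 90 mm along its own y, 50 mm high, 0.25 to 0.5 kg; too wide to grasp, it is pushed. Its +x side goes against the fence, its -y side (with the port) against the housing; it starts 10 to 95 mm off both, turned up to 0.3 rad from the station
- box_port (a point): centre of the port on the box's -y side, 30 mm above its underside; axes as the box's. When the box is seated it meets station_port
- dial_bar (a point): Black grip bar of the dial, 52 mm long (own x), 12 thick (own y), 26 high; origin at its centre, on the vertical dial axis, 80 mm above the worktop. It stands on a grey disc 56 mm across, top 67 mm above the worktop. The white line at its -x end is the pointer. The frame turns with the dial: its x axis is 0.6 rad anticlockwise of the station's at rest, 0.6 clockwise at the third click
- dial (a joint): Angle of the dial, rad: 0 at rest (short bar mark), growing clockwise seen from above; clicks at 0.4 (one dot), 0.8 (two dots) and 1.2 (three dots), end stop at 1.4. The return spring pulls with 0.07 N m at rest, rising to 0.15 N m at the third click; the clicks add or take up to 0.05 N m and do not keep it when let go
- spice_jar: bystander: spice jar with green cap, 44 mm across, 100 mm high, origin under its centre; leave it alone
- mill: bystander: small grey mill, 44 mm across, 90 mm high, origin under its centre; leave it alone
- tin: bystander: small tin, 57 mm across, 72 mm high, origin under its centre; leave it alone
Mind the look-alikes: they are no part of the job. There is more than one size of the part that bears box_center; the job needs the larger.

How it is judged:
By the outcome, as a careful person would: the job done as asked, in the order asked, and still so for the second after the job is handed in, while the arm keeps its last pose, push and grip.
It also fails if it takes over 67 s, if anything falls off the work surface, if the arm or the gripper's body presses on something with over 40 N, if the wrist force passes 120 N, or if a joint passes its speed limit or range.

## Working session

There is one attempt and no reset: what is moved stays moved. The work goes in short steps, each a Python script; the robot and the scene stay as the last script left them, time stands still between calls to the robot, and variables do not carry over. Pictures are saved under pics/ and viewed, at most 10 in all, crops included, and the job is handed in when it is done.

```bash
ls; mkdir -p pics; cat > h.py <<'E'
import numpy as np, cv2
from bench import r, read_camera, calibration
def cam(n):
    c=calibration(n); f=240/np.tan(np.radians(c["vfov"])/2)
    R=cv2.Rodrigues(np.array(c["rvec"],float))[0]; return f,c["cx"],c["cy"],R,np.array(c["tvec"],float).ravel()
def onplane(n,uv,z):
    f,cx,cy,R,t=cam(n); uv=np.atleast_2d(uv).astype(float)
    d=np.c_[(uv[:,0]-cx)/f,(uv[:,1]-cy)/f,np.ones(len(uv))]@R; o=-R.T@t
    return o+d*((z-o[2])/d[:,2])[:,None]
def cloud(n,D):
    f,cx,cy,R,t=cam(n); v,u=np.mgrid[:480,:640]
    P=np.stack([(u-cx)/f*D,(v-cy)/f*D,D],-1); W=(P-t)@R; W[D<=0]=np.nan; return W
def proj(n,X):
    f,cx,cy,R,t=cam(n); p=np.atleast_2d(X)@R.T+t; return np.c_[f*p[:,0]/p[:,2]+cx,f*p[:,1]/p[:,2]+cy]
E
python3 - <<'E'
from h import *
print(r.state())
for n in("top","side"):
    p,d=read_camera(n); cv2.imwrite(f"pics/{n}0.png",p[...,::-1]); np.savez(f"{n}0.npz",p=p,d=d)
    c=calibration(n); print(n,c, -cam(n)[3].T@cam(n)[4])
E
```

```text
pics
{'time_s': 0.0, 'qpos': array([-1.34851025,  0.61592069, -0.0126424 ,  1.42495546,  0.00810211,
        1.10338124, -0.04044332]), 'dq': array([ 0.00061225,  0.00085327, -0.00090029, -0.00103547, -0.0013537 ,
        0.00151447, -0.00137613]), 'joint_efforts': array([ 4.65528876e-05, -4.69207084e+01,  2.59087421e-01, -1.71035028e+01,
        9.89126303e-03,  9.68405366e-03,  4.07720236e-06]), 'tool_pos': array([159.83296602, 629.23172282, 230.1183782 ]), 'tcp_rot': array([-1.49427168e-04,  1.24049638e-01,  9.92275152e-01, -1.29879494e-03]), 'wrist_force': array([0.73420283, 0.44574463, 0.33275337]), 'moment': array([ 0.07557391, -0.00907447,  0.00812345]), 'grip_force': 0.0, 'gripper_width': 1.0043700060948133}
top {'vfov': 54.67748805003056, 'cx': 324.02143319499197, 'cy': 237.0144984643751, 'rvec': array([ 2.17667315, -2.18769626,  0.14428294]), 'tvec': array([-16.95286104, 606.42278948, 873.87943252])} [513.37802508   6.58389463 931.71933401]
side {'vfov': 57.15383623269936, 'cx': 309.4647284336861, 'cy': 240.00538193060873, 'rvec': array([ 1.98842059, -0.17047358,  0.14285115]), 'tvec': array([-596.19315322,  101.75376732,  792.77072957])} [ 450.26300212 -778.13865072  431.33398191]
```

View pics/top0.png

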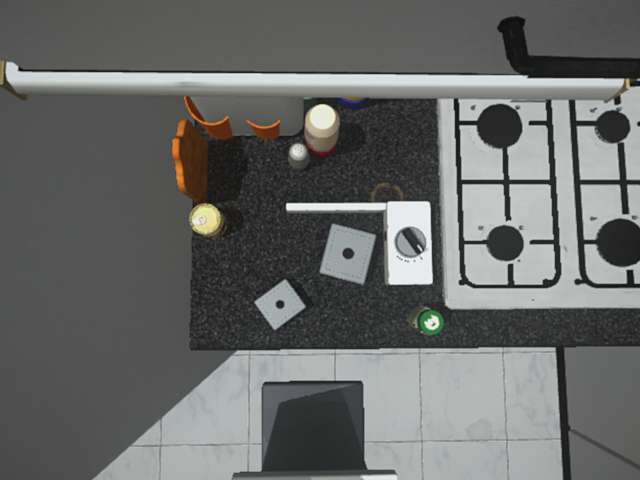

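View pics/side0.png

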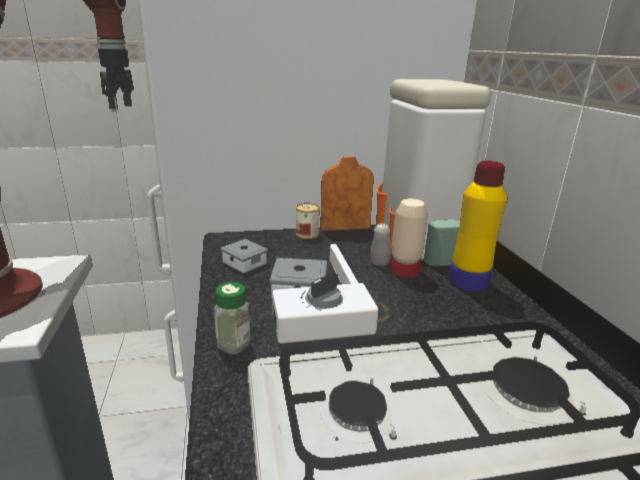

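The top view shows the larger box at (348,253), the small look-alike at (280,304), the housing at u 386–432, v 202–284, the fence at u 287–386 and v≈207, the dial at (410,242) and the jar at (430,321). The mill is at (298,155) and the tin at (207,220). The side view confirms this layout, with the arm in front of the fridge.

```bash
cat > meas.py <<'E'
from h import *
def mask_rect(m):
    cs=cv2.findContours(m.astype(np.uint8),cv2.RETR_EXTERNAL,cv2.CHAIN_APPROX_NONE)[0]
    return max(cs,key=cv2.contourArea).reshape(-1,2)
def rect(c,z,n="top"):
    X=onplane(n,c,z)[:,:2].astype(np.float32); return cv2.minAreaRect(X)
def boxangle(a):  # to nearest of 90deg
    a=np.radians(a); return (a+np.pi/4)%(np.pi/2)-np.pi/4
def measure(p,d,verbose=True):
    W=cloud("top",d); z=W[...,2]; pi=p.astype(int)
    sp=pi.max(2)-pi.min(2); v=pi.mean(2)
    x,y=W[...,0],W[...,1]
    area=(x>430)&(x<700)&(y>-170)&(y<240)
    res={}
    m=area&(z>42)&(z<68)&(v>200)&(sp<25); res["housing"]=(rect(mask_rect(m),55),np.nanmedian(z[m]))
    m=area&(z>28)&(z<48)&(v>200)&(sp<25); res["fence"]=(rect(mask_rect(m),40),np.nanmedian(z[m]))
    m=area&(z>35)&(z<65)&(v>60)&(v<200)&(sp<40)
    m=cv2.morphologyEx(m.astype(np.uint8),cv2.MORPH_OPEN,np.ones((3,3)))
    k,l,s,c=cv2.connectedComponentsWithStats(m)
    for i in range(1,k):
        if s[i,4]>300: res[f"grey{i}"]=(rect(mask_rect(l==i),50),np.nanmedian(z[l==i]))
    return res
if __name__=="__main__":
    o=np.load("top0.npz"); p,d=o["p"],o["d"]
    for k,((c,s,a),z) in measure(p,d).items(): print(k,np.round(c,1),np.round(s,1),round(boxangle(a),3),round(float(z),1))
    W=cloud("top",d)
    for n,(u,v),h in(("jar",(430,321),100),("mill",(298,152),90),("tin",(207,219),72),("dial",(411,240),93)):
        print(n,onplane("top",(u,v),h)[0].round(),np.nanmedian(W[v-3:v+4,u-3:u+4],(0,1)).round())
    i=cv2.resize(p[185:345,235:455,::-1],None,fx=3.5,fy=3.5,interpolation=cv2.INTER_CUBIC); cv2.imwrite("pics/crop0.png",i)
    # folded poses
    from scipy.spatial.transform import Rotation as Ro
    for az in(1.32,0.75):
     for rad in(220,260,300,340):
      for z in(250,350,450,550):
       for tilt in(0,-.5,.5):
        u=np.array([np.cos(az),np.sin(az),0]); t=np.cross([0,0,1],u)
        R=Ro.from_rotvec(tilt*t)*Ro.from_matrix(np.c_[np.cross(t,[0,0,-1]),t,[0,0,-1]])
        q=R.as_quat()[[3,0,1,2]]
        s=r.ik([rad*u[0],rad*u[1],z],q)
        if s is not None: print(az,rad,z,tilt,np.round(s,2))
E
python3 meas.py
```

```text
housing [ 593.6 -155.1] [155.2  30.3] 0.006 53.9
fence [666.1 -43.8] [191.1  11.9] -0.001 39.2
grey2 [572.3 -64.3] [88.5 99.2] -0.262 48.1
grey7 [476.   63.6] [60.1 68.5] 0.662 37.2
jar [ 448. -206.  100.] [ 448. -206.  101.]
mill [759.  29.  90.] [759.  29.  88.]
tin [637. 198.  72.] [637. 199.  69.]
dial [ 594. -177.   93.] [ 594. -178.   91.]
1.32 220 250 0 [-0.99 -0.11 -0.37  2.4  -0.05  0.84  1.56]
1.32 220 250 0.5 [-0.95  0.24 -0.52  2.18  0.04  1.25  1.38]
1.32 220 350 0 [-1.01 -0.24 -0.29  2.17 -0.07  1.2   1.62]
1.32 220 350 0.5 [-0.92  0.1  -0.51  2.   -0.01  1.55  1.46]
1.32 220 450 0 [-1.06 -0.28 -0.23  1.92 -0.06  1.49  1.62]
1.32 220 450 0.5 [-0.91  0.02 -0.48  1.79 -0.03  1.83  1.5 ]
1.32 220 550 0 [-1.1  -0.27 -0.19  1.65 -0.05  1.76  1.6 ]
1.32 260 250 0 [-0.99 -0.02 -0.4   2.33 -0.01  0.84  1.51]
1.32 260 250 0.5 [-0.97  0.3  -0.52  2.09  0.06  1.28  1.35]
1.32 260 350 0 [-0.99 -0.15 -0.34  2.11 -0.05  1.17  1.59]
1.32 260 350 0.5 [-0.94  0.17 -0.51  1.92  0.01  1.57  1.42]
1.32 260 450 0 [-1.03 -0.2  -0.27  1.87 -0.06  1.47  1.6 ]
1.32 260 450 0.5 [-0.94  0.1  -0.4
[... 2023 characters left out ...]
.57  0.23 -0.29  1.84  0.01  1.58  1.45]
0.75 300 450 0 [-0.81 -0.13 -0.01  1.82 -0.    1.45  1.5 ]
0.75 300 450 0.5 [-0.58  0.16 -0.26  1.63 -0.01  1.85  1.47]
0.75 300 550 0 [-0.87 -0.13  0.04  1.55  0.    1.72  1.49]
0.75 340 250 0 [-0.66  0.11 -0.17  2.18  0.03  0.85  1.47]
0.75 340 250 0.5 [-0.57  0.4  -0.31  1.9   0.05  1.35  1.41]
0.75 340 350 0 [-0.7  -0.   -0.11  1.99 -0.    1.16  1.51]
0.75 340 350 -0.5 [-1.21 -0.28  0.23  2.3   0.28  0.64  1.16]
0.75 340 350 0.5 [-0.57  0.29 -0.3   1.74  0.02  1.61  1.44]
0.75 340 450 0 [-0.76 -0.05 -0.05  1.76 -0.    1.44  1.51]
0.75 340 450 0.5 [-0.59  0.23 -0.27  1.54  0.01  1.87  1.45]
0.75 340 550 0 [-0.82 -0.05  0.    1.49  0.    1.71  1.51]
```

```bash
cat >> h.py <<'E'
from scipy.spatial.transform import Rotation as Ro
def down(phi): # tool pointing down, tool y at world angle phi
    y=np.array([np.cos(phi),np.sin(phi),0]); z=np.array([0,0,-1.]); x=np.cross(y,z)
    return Ro.from_matrix(np.c_[x,y,z]).as_quat()[[3,0,1,2]]
def st(tag):
    s=r.state(); print(tag,round(s["time_s"],2),s["tool_pos"].round(1),s["wrist_force"].round(1),"M",s["moment"].round(2),"g",round(s["gripper_width"],2),round(s["grip_force"],1),flush=True)
E
python3 - <<'E'
from h import *
H=np.pi/2
r.set_joints([-1.349,-.28,0,1.93,0,1.49,-.04]); st("fold")
r.set_joints([0.0,-.28,0,1.93,0,1.49,-1.45]); st("swing")
r.set_gripper(0.5,40)
r.reach([482,-66,150],down(-H)); st("above")
r.move_linear([482,-66,12],150); st("low")
print(r.move_linear([570,-66,12],45,max_force=12)); st("pushed")
o=r.state()["tool_pos"]
r.move_linear([o[0]-35,-66,12],100); 
r.move_linear([o[0]-35,-66,130],200)
r.reach([595,30,130],down(0)); st("side")
p,d=read_camera("top"); cv2.imwrite("pics/top1.png",p[...,::-1])
E
```

```text
fold 1.86 [ 69.7 210.  448.9] [ 0.2 -0.7 -0.6] M [-0.01 -0.02 -0.04] g 1.0 0.0
swing 3.22 [219.8 -21.2 448.9] [-0.3  0.1  0.2] M [-0.03 -0.02  0.03] g 1.0 0.0
above 5.19 [482.4 -65.9 150.9] [-0.4 -0.5  0.9] M [ 0.01 -0.04 -0.01] g 0.5 0.0
low 6.26 [482.7 -66.1  12.8] [ 0.3 -0.2  0.5] M [-0.1  -0.02  0.02] g 0.5 0.0
True
pushed 7.65 [547.4 -65.7  11.1] [ 0.8  0.2 -0.7] M [ 0.02 -0.04 -0.02] g 0.5 0.0
side 9.87 [594.   29.2 128.7] [-0.  -0.6 -0.8] M [-0.03 -0.02 -0.01] g 0.5 0.0
```

View pics/top1.png

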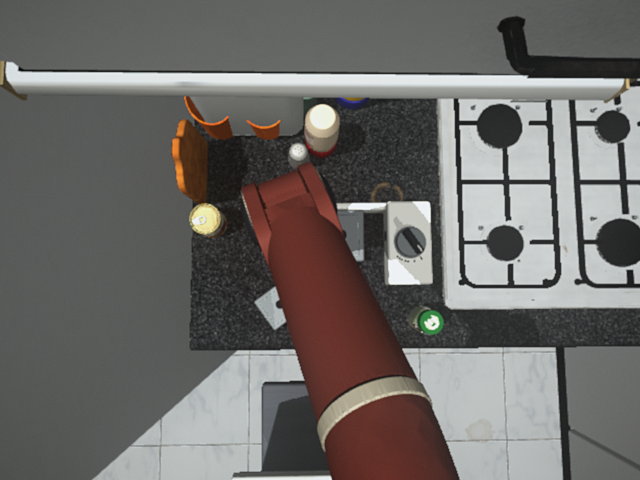

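The box is now square against the fence, with its right edge at u≈363 and the housing face at u≈386. Next I push it sideways to the housing.

```bash
python3 - <<'E'
from h import *
H=np.pi/2
r.reach([602,32,130],down(0))
r.move_linear([602,32,12],150,max_force=12); st("low")
print(r.move_linear([602,-70,12],45,max_force=14)); st("pushed")
o=r.state()["tool_pos"]
r.move_linear([602,o[1]+30,12],100); r.move_linear([602,o[1]+30,120],200)
r.reach([515,-92,120],down(-H)); r.move_linear([515,-92,12],150,max_force=12); st("low2")
print(r.move_linear([570,-92,12],35,max_force=14)); st("pushed x")
r.move_linear([515,-92,12],100); r.move_linear([515,-92,200],200)
r.set_joints([0.35,-.28,0,1.93,0,1.49,-.8]); st("clear")
from meas import *
p,d=read_camera("top"); cv2.imwrite("pics/top2.png",cv2.resize(p[180:350,230:460,::-1],None,fx=3.4,fy=3.4,interpolation=cv2.INTER_CUBIC))
np.savez("top2.npz",p=p,d=d)
try:
    for k,((c,s,a),z) in measure(p,d).items(): print(k,np.round(c,1),np.round(s,1),round(boxangle(a),3),round(float(z),1))
except Exception as e: print(e)
E
```

```text
low 11.1 [602.8  32.2  12.9] [ 0.3  1.1 -0.3] M [ 0.02 -0.02  0.02] g 0.5 0.0
True
pushed 12.64 [601.4 -38.8  11.6] [ 0.1  1.4 -0.2] M [ 0.11 -0.12  0.03] g 0.5 0.5
low2 15.66 [515.7 -92.   12.5] [0.1 0.2 0.7] M [ 0.   -0.06 -0.03] g 0.5 0.0
True
pushed x 16.72 [547.2 -91.8  10.7] [-0.6 -0.8  0.5] M [ 0.07 -0.    0.01] g 0.5 0.0
clear 19.77 [199.3 -95.9 448.5] [-0.5  0.3 -0.6] M [0.02 0.05 0.02] g 0.5 0.0
housing [ 593.6 -155. ] [155.2  30. ] 0.003 53.9
fence [666.1 -43.8] [191.1  11.8] -0.001 39.2
grey1 [608.3 -95.5] [ 90.5 100.3] -0.002 48.1
grey3 [477.2  64.5] [62.2 71.3] 0.672 37.1
```

View pics/top2.png

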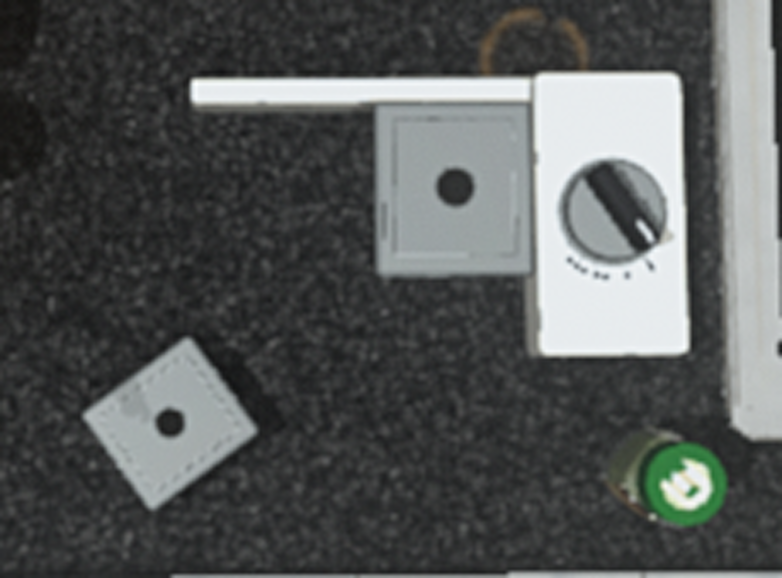

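The box is seated flush: the fence and housing edges meet its top at crop (455,190), and its measured yaw is ≈0. The bar runs from (600,175) to (648,235) with the pointer at rest. Next is the dial.

```bash
python3 - <<'E'
from h import *
H=np.pi/2
disc=onplane("top",(230+614/3.4,180+211/3.4),67)[0]; print("disc",disc.round(1))
ends=onplane("top",[(230+600/3.4,180+170/3.4),(230+651/3.4,180+238/3.4)],93); e=ends[0]-ends[1]; print("bar mid",ends.mean(0).round(1),"angle",round(np.arctan2(e[1],e[0]),3),np.hypot(e[0],e[1]).round(1))
exp=np.array([593.3,-183]); c=(exp+disc[:2])/2
assert np.hypot(*(disc[:2]-exp))<8
print("c",c)
f=0.6-H
for a in np.linspace(0,1.3,6): assert r.ik([c[0],c[1],72],down(f-a)) is not None
r.set_gripper(0.7,40)
r.reach([c[0],c[1],180],down(f)); st("above")
r.move_linear([c[0],c[1],73],100,max_force=8); st("down")
r.set_gripper(0.0,50); st("grip")
E
```

```text
disc [ 592.5 -181.8   67. ]
bar mid [ 593.9 -182.5   93. ] angle 0.626 45.4
c [ 592.92199441 -182.42452886]
above 21.89 [ 593.1 -182.7  181.4] [ 0.2 -0.8  0.4] M [ 0.01 -0.02  0.05] g 0.7 0.0
down 23.11 [ 593.5 -182.6   73.8] [0.3 0.1 0.3] M [-0.03 -0.05 -0.02] g 0.7 0.0
grip 23.6 [ 593.5 -183.1   73.5] [ 0.1 -1.4  2.7] M [-0.12  0.    0.04] g 0.13 51.9
```

```bash
python3 - <<'E'
from h import *
f=0.6-np.pi/2; p=r.state()["tool_pos"]; p[2]=73.5
for a in (.2,.4,.6,.8,1.0,1.15,1.24):
    r.reach(p,down(f-a)); st(a)
r.pause(.3)
R=Ro.from_quat(r.state()["tcp_rot"][[1,2,3,0]]).as_matrix(); print("turned",f-np.arctan2(R[1,1],R[0,1]))
st("held")
for n in("top","side"):
    q,d=read_camera(n); c=proj(n,[[593,-183,80]])[0].astype(int); u,v=np.clip(c,[110,80],[530,400])
    cv2.imwrite(f"pics/{n}3.png",cv2.resize(q[v-80:v+80,u-110:u+110,::-1],None,fx=3.4,fy=3.4,interpolation=cv2.INTER_CUBIC)); print(n,u,v)
E
```

```text
0.2 23.87 [ 593.5 -182.9   73.6] [-0.6 -0.2  2. ] M [-0.06  0.09  0.06] g 0.12 51.9
0.4 24.13 [ 593.4 -182.8   73.5] [-0.2 -0.2  2.2] M [0.11 0.08 0.13] g 0.13 52.0
0.6 24.4 [ 593.4 -182.7   73.5] [-0.9  0.   2.3] M [0.17 0.08 0.11] g 0.12 52.0
0.8 24.67 [ 593.5 -182.5   73.5] [-0.6  0.4  3.3] M [0.32 0.17 0.13] g 0.13 52.1
1.0 24.93 [ 593.5 -182.4   73.5] [-0.8  1.5  3.9] M [0.49 0.16 0.14] g 0.13 52.2
1.15 25.18 [ 593.6 -182.3   73.5] [-1.2  3.1  3.1] M [0.58 0.14 0.17] g 0.13 52.3
1.24 25.43 [ 593.6 -182.2   73.5] [-0.9  3.   4.4] M [0.8  0.16 0.14] g 0.13 52.3
turned 1.2382207870358228
held 25.73 [ 593.6 -182.3   73.5] [-0.2  4.6  4.8] M [1.08 0.05 0.21] g 0.13 52.4
top 412 241
side 323 284
```

View pics/side3.png

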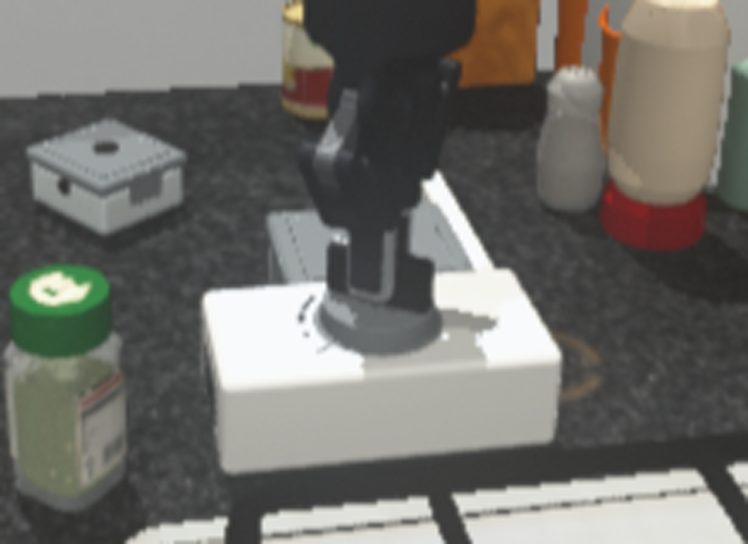

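View pics/top3.png

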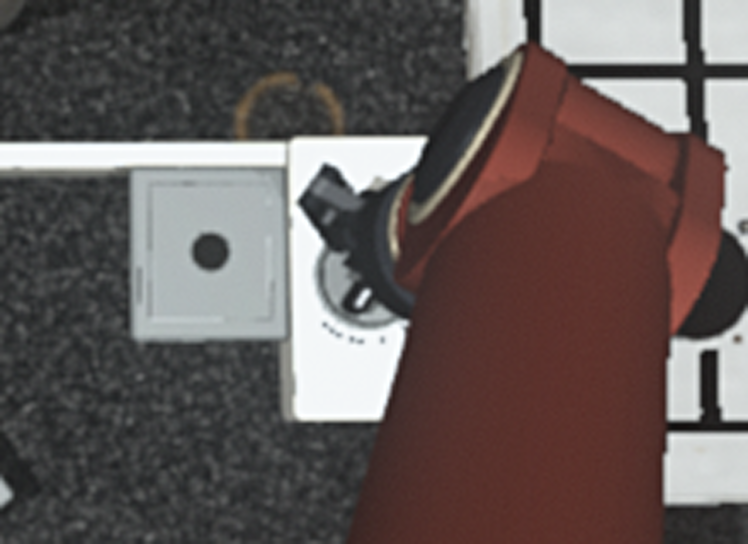

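The top crop shows the box still seated. The pointer's white line at (358,297) is turned about 0.65 rad clockwise of the station axis, toward the three dots at (330,328). The side view shows the bar held between the pads, with the jar and the other items untouched.

```bash
python3 - <<'E'
from h import *
r.pause(1.0); st("steady")
R=Ro.from_quat(r.state()["tcp_rot"][[1,2,3,0]]).as_matrix(); print("turned",.6-np.pi/2-np.arctan2(R[1,1],R[0,1]))
print(r.finish_job())
E
```

```text
steady 26.83 [ 593.6 -182.3   73.5] [-0.5  4.8  4.7] M [1.11 0.1  0.15] g 0.13 52.4
turned 1.238685096941326
the job is handed in; nothing more can be done
None
```

The box is seated flush in the station corner (measured within about 1 mm, yaw about 0), and I handed the job in at about 27 s with the gripper holding the dial turned 1.24 rad, just past the third click; the jar, mill and tin were not touched.

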